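Seat a tea-cup mould in the jigger's cup head

ROBOT

A 7-joint arm with a two-finger parallel gripper is mounted at the origin on the work surface. World frame = base frame: x ahead of the robot, y to its left, z up, the work surface at z = 0. Lengths are in m, angles in rad, forces in N, time in s.
With the tool pointing down it reaches from about 0.4 to 0.85 m from the base axis. Payload 4.4 kg.
Tool frame: the origin (TCP) lies midway between the tips of the shut fingers; the grasp point (between the pads) lies 19 mm behind it (arm.tcp_to_grasp is the distance from the TCP to the grasp point, in m); z points along the fingers, y is the direction in which the jaws open and shut (so a half turn about z gives the same grasp; the last joint's range is limited). The gripper opens to 94 mm and grips with 3 to 60 N. Pads are 16 mm wide; open, the fingers measure 119 mm over their backs; the gripper's body (75 mm by 177 mm) begins 78 mm behind the grasp point.
Start: joints at [1.165, 0.628, 0.038, 1.517, -0.027, 0.996, -0.02], TCP at [0.217, -0.613, 0.174] pointing down, gripper open.
Joint ranges: [-3.06, 3.06], [-0.37, 2.12], [-1.25, 1.32], [0.18, 2.47], [-1.1, 4.24], [0.23, 1.98], [-2.94, 2.94]. Speed limits (rad/s): [2.57, 2.57, 3.14, 3.14, 3.14, 3.14, 3.14].

INTERFACE

Orientations are given as a rotation vector (axis times angle).
In Python, from cell import arm gives the robot as it stands. The module is installed in compiled form; this text tells all that it offers.
- The arm moves only by the tool carry_out, never from a script. Its argument "series" is a list of rows, each a list of 7 numbers: the shift along the tool's x, y, z in mm, then the turn, a rotation vector about the tool's x, y, z in rad, then the opening, from 0 (shut) to 1 (fully open). In form: [[dx, dy, dz, rx, ry, rz, jaw], ...]. A call has 1 to 10 rows; each row shifts and turns the pose as measured when the row begins, along the tool's axes as they then stand; what a row does not reach is not made up. A row lasts 1/10 s, in which the tool goes at most 50 mm and 8.59 degrees, less where a joint would pass 70% of its speed; a pose out of reach is approached as far as the arm can. A call with a gripper value outside its range is refused whole. The fingers move at their own pace and stop on an object; "force" is the grip in N (left out, the last holds). Time passes only in rows, so rows that do not move let the fingers close. It gives the time, the measured TCP pose, the force and the opening at its end, in the units of the state.
- arm.get_state(): the state, without advancing time (a new reading comes with each control period).
- arm.grab_frame(name): name is "scene" or "top" or "wrist"; returns (picture, depth): 420x560x3 uint8, red, green, blue; 420x560 float32, m along the optical axis (not along the pixel's ray), 0 where there is no reading.
- arm.camera_info(name): a dict with "K" (3x3 intrinsics, pixels), "origin" and "attitude" of the camera in the world; the wrist camera has in their place "mount" (4x4, takes a point from camera to tool coordinates, whose origin is the TCP and whose axes are the flange's). Camera axes: x right, y down, z forward; pixel columns grow to the right and rows downward; lengths in m; the calibration is good to about 2 mm. A picture is of the moment at which its call begins: read the wrist's pose just before it. camera_info takes no time and is no camera call.
- arm.hand_in(): hands the job in, once; it reports no verdict.
Trained networks look in the newest picture that a camera, given by its name, has taken for a name from the list of things; names that differ only in an ending like _2 or _b are one class to them, and where a whole thing is asked for, a point or a joint stands for the part that bears it (a point fixed in the world has none). Each returns a list of dicts, best first, with "p" (0 to 1); they miss things now and then, are a little off and sometimes report something else, mostly with a low value. They report only what shows in the picture. A call takes as long as a camera call. They do not tell look-alikes from the thing itself.
- arm.find_in(camera, target): "uv" ([column, row] in pixels, amid what is visible of it).
The state is a dict: "time_s": time; "joints": joint angles; "qvel": joint speeds; "joint_efforts": joint torques, N m; "position": TCP position; "eef_rot": TCP orientation; "contact_force": force on the tool from outside, world axes, zero at the start; "ft_torque": the same for the moment, N m; "finger_gap": opening from 0.0 (shut) to 1.0 (fully open).
Only numpy, scipy, OpenCV 4.12 (cv2) and the standard library are available. Lean on these libraries where they do the work, as an engineer would, in place of code of your own. Each camera call takes 0.05 s, during which the arm holds its last target.

TASK

Take the small plaster mould from the ware board, set its tapered foot upright into the seat of the cup head on the wheel and press it firmly but gently home, with a push of about 12 newtons and never hard enough to chip the plaster. Then check that it has not wedged: rock it over by about six degrees in its seat, bring it back upright and fully home, and let go, with everything else on the bench left where it stands.

Things in the scene. Friction and masses are not known exactly. Their poses are not given: they have to be found in the camera images.
- mould: The small plaster tea-cup mould on the ware board: off-white, 65 mm tall, 0.17 to 0.27 kg. Origin: centre of its underside, z up its axis. From below: a solid cone, radius 22 mm at the underside and 31 mm at 20 mm height (24 degrees each side), then a straight round collar 66 mm across, from 20 to 65 mm height, with an open 44 mm cavity in its top (wall 11 mm). Grip it across the collar.
- mould_top (a point): The centre of the mould's top rim, 65 mm above its underside. Rocked, the mould turns about the top edge of the seat (on the side it leans to, 30 mm from the axis, 18 mm above the home underside). Rocked over in the grip or by a finger in the cavity pushing the rim wall outwards (2 N, 1.5 degrees per mm), it may hang crooked when left so and must be righted and pressed home.
- wheel: The jigger wheel, fixed and braked: a round yellow splash pan (298 mm across, 47 mm high) with an aluminium cup head in its middle (125 mm across, its flat rim 75 mm above the bench). Origin on the wheel's axis at bench level, z up; +x points to the grey bracket of the profile arm, swung back (begins 150 mm from the axis, highest point 185 mm above the bench).
- cup_axis (a point): The wheel's axis, level with the cup head's rim. In the head sits a rigid, slippery grey seat ring, 16 mm deep, 60 mm across at its top edge, its conical bore matching the mould's foot. It is screwed higher or lower from one set-up to the next and is not measured: with the mould home, the underside lies 12 to 22 mm below this point, so the height must be felt. Around the collar is a 9 mm gap to the head.
- board: The wooden ware board, fixed, 250 x 270 mm, its top 18 mm above the bench. Origin at the centre of its underside.
- big_mould: A larger plaster mould on the ware board, 92 mm across and 74 mm tall, too big for the seat. Origin at the centre of its underside. Leave it alone.
- tea_cup: A small unglazed tea cup on the ware board, 64 mm across and 42 mm tall. Origin at the centre of its underside. Leave it alone.
- clay_pot: A terracotta pot on the bench beyond the work, 88 mm across and 75 mm tall. Origin at the centre of its underside. Leave it alone.
There are look-alikes about, which are no part of the job. What is shaped like the mould but red or turquoise is not meant.

How it is judged:
On the way, in this order (a step that is already met when the one before it is completed fails the run):
1. the mould stands upright and centred in the seat and is pressed down with about 8 to 17 N for a moment (13 to 30 N as added up over the sloping wall of the seat, which is about 1.7 times the push) (contact force between mould and wheel between 13 and 30 N and angle between mould's own z axis and vertical below 0.03 rad and horizontal distance between mould and cup_axis below 0.0025 m and z of mould in the frame of cup_axis between -0.0245 and -0.0095 m), for 0.3 s.
2. the mould is rocked over by 3 to 15 degrees while it stays in the seat (angle between mould's own z axis and vertical between 0.052 and 0.26 rad and horizontal distance between mould and cup_axis below 0.012 m and z of mould in the frame of cup_axis below -0.002 m and contact force between mould and wheel above 0.2 N), for 0.1 s.
At the end, for the whole second after the job is handed in: The small mould rests still in the seat of the cup head, let go, within 1.4 degrees of upright and 2.5 mm of the wheel's axis, its underside 9.5 to 24.5 mm below the cup head's rim; the big mould, the tea cup and the pot are within 20 mm of where they stood (angle between mould's own z axis and vertical below 0.025 rad and horizontal distance between mould and cup_axis below 0.0025 m and z of mould in the frame of cup_axis between -0.0245 and -0.0095 m and contact force between mould and wheel above 0.5 N and linear speed of mould below 0.01 m/s and distance of each of big_mould, tea_cup, clay_pot from where it was at the start of the episode below 0.02 m); the robot touches nothing.
It fails at once if the mould is knocked, dropped or pressed into the wheel hard enough to chip (over 42 N added up over the seat's wall, a push of about 25 N) (contact force between mould and wheel above 42 N).
It fails at once if the mould tips by more than 20 degrees (angle between mould's own z axis and vertical above 0.35 rad).
It fails at once if the big mould, the tea cup or the pot is shifted by more than 20 mm (distance of any of big_mould, tea_cup, clay_pot from where it was at the start of the episode above 0.02 m).
It also fails if it takes over 54 s, if anything falls off the work surface, if the arm or the gripper's body presses on something with over 40 N, if the wrist force passes 120 N, or if a joint passes its speed limit or range.

## Working session

There is one attempt and no reset: what is moved stays moved. The work goes in short steps, Python scripts to look and compute and a tool call to move; the robot and the scene stay as the last step left them, time stands still between calls to the robot, and variables do not carry over. Pictures are saved under pics/ and viewed, and the job is handed in when it is done.

Besides the shell and the picture viewer there is one more tool, called after "Request:" as a command line: name --pt "numbers of a row" for each row, then --argument value for the rest. carry_out: Moves the arm, as the interface text tells. Its arguments: {"type":"object","properties":{"series":{"type":"array"},"force":{"type":"number"}},"required":["series"]}

```bash
mkdir -p pics
cat > h.py <<'E'
import numpy as np, cv2
from cell import arm
from scipy.spatial.transform import Rotation as R
def snap(n,f):
    s=arm.get_state(); p,d=arm.grab_frame(n); cv2.imwrite('pics/'+f+'.png',p[:,:,::-1]); np.savez('pics/'+f+'.npz',p=p,d=d,pos=s['position'],rot=s['eef_rot']); return p,d,s
def pose(n,s=None):
    c=arm.camera_info(n); K=np.array(c['K'])
    if n=='wrist':
        M=np.array(c['mount']); T=np.eye(4); T[:3,:3]=R.from_rotvec(s['eef_rot']).as_matrix(); T[:3,3]=s['position']; T=T@M
    else:
        T=np.eye(4); a=np.array(c['attitude']); T[:3,:3]=a if a.shape==(3,3) else R.from_rotvec(a).as_matrix(); T[:3,3]=c['origin']
    return K,T
def cloud(n,d,s=None):
    K,T=pose(n,s); v,u=np.mgrid[:d.shape[0],:d.shape[1]]
    P=np.stack([(u-K[0,2])/K[0,0]*d,(v-K[1,2])/K[1,1]*d,d],-1)
    return P@T[:3,:3].T+T[:3,3]
E
python3 - <<'E'
from h import *
print(arm.get_state()); 
for n in('scene','top','wrist'): print(n,arm.camera_info(n))
for n in('scene','top'):
    p,d,s=snap(n,n+'1'); W=cloud(n,d,s)
    for t in('mould','big_mould','tea_cup','clay_pot','wheel','board'):
        for r in arm.find_in(n,t)[:4]:
            u,v=map(int,r['uv']); print(n,t,r, W[min(v,419),min(u,559)].round(3))
E
```

```text
{'time_s': 0.0, 'joints': array([ 1.16520402,  0.62934047,  0.03846482,  1.51832937, -0.0270158 ,
        0.99628729, -0.01999907]), 'qvel': array([-0.00039848,  0.002244  ,  0.00067006, -0.00067944,  0.0004322 ,
        0.00106414,  0.00058378]), 'joint_efforts': array([-6.96096431e-04, -5.49732649e+01,  1.14339184e+00, -1.86638689e+01,
       -5.22475666e-02,  2.34141009e-02,  1.82393433e-04]), 'position': array([ 0.21642304, -0.61216386,  0.17287061]), 'eef_rot': array([-3.09457864e+00, -5.30834425e-01,  5.26103005e-04]), 'contact_force': array([0.01706409, 0.24929478, 0.20937821]), 'ft_torque': array([0.02546988, 0.00275246, 0.00175551]), 'finger_gap': 0.9995227372473559}
scene {'K': array([[430.69547538,   0.        , 277.58747006],
       [  0.        , 430.69547538, 204.70118925],
       [  0.        ,   0.        ,   1.        ]]), 'origin': array([0.92228388, 0.44328766, 0.77685963]), 'attitude': array([-0.99417877, -2.54322453,  0.96853169])}
top {'K': array([[406.77584472,   0.        , 280.86083544],
       [  0.        , 406.77584472, 208.03818892],
       [  0.        ,
[... 1205 characters left out ...]
 [0.603 0.246 0.075]
scene board {'uv': [217.6, 200.4], 'p': 0.7} [ 0.573 -0.168  0.017]
top mould {'uv': [344.0, 222.9], 'p': 0.93} [ 0.52  -0.144  0.038]
top mould {'uv': [396.7, 121.1], 'p': 0.92} [ 0.758 -0.28   0.022]
top mould {'uv': [390.3, 333.5], 'p': 0.81} [ 0.287 -0.228  0.023]
top big_mould {'uv': [405.5, 231.1], 'p': 0.86} [ 0.497 -0.272  0.041]
top big_mould {'uv': [344.5, 222.8], 'p': 0.73} [ 0.52  -0.144  0.038]
top tea_cup {'uv': [390.6, 170.5], 'p': 0.9} [ 0.639 -0.257  0.023]
top clay_pot {'uv': [277.8, 112.2], 'p': 0.85} [ 0.787 -0.005  0.022]
top wheel {'uv': [165.4, 208.9], 'p': 0.68} [0.56  0.242 0.041]
top board {'uv': [358.9, 202.8], 'p': 0.68} [ 0.568 -0.181  0.017]
```

View pics/scene1.png

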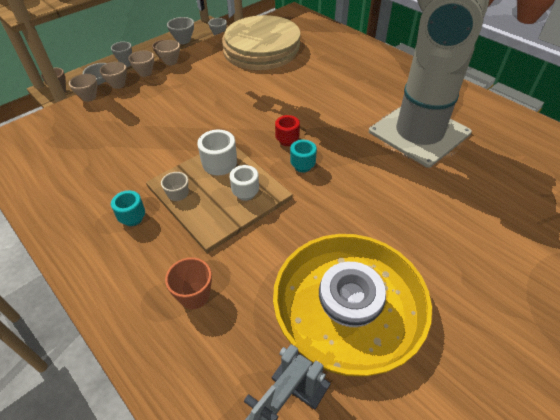

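View pics/top1.png

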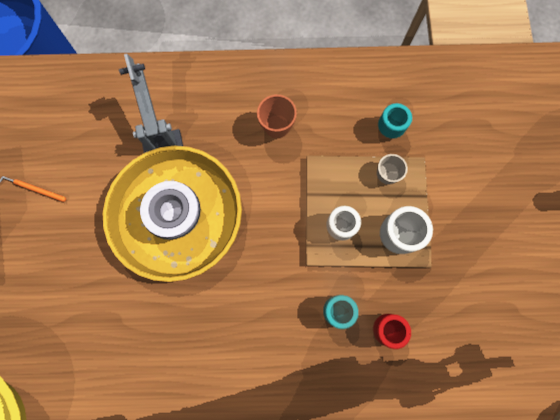

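Top view: the white mould is at about (344,222), the big mould at (408,230), the cup at (392,170), the pot at (277,113) and the cup head at (170,209). The red and turquoise copies lie off the board. Next I fit the rims.

```bash
cat >> h.py <<'E'
from scipy.optimize import least_squares
def fitc(P):
    P=P[:,:2]
    f=lambda q: np.hypot(P[:,0]-q[0],P[:,1]-q[1])-q[2]
    c=P.mean(0); r=least_squares(f,[*c,.03],loss='soft_l1',f_scale=.001); return r.x, np.sqrt(np.mean(r.fun**2))
def rim(W,c,rad,zlo,zhi):
    m=(np.hypot(W[...,0]-c[0],W[...,1]-c[1])<rad)&(W[...,2]>zlo)&(W[...,2]<zhi); return W[m]
E
python3 - <<'E'
from h import *
from cell import arm
for n in('scene','top'):
    d=np.load(f'pics/{n}1.npz')['d']; W=cloud(n,d)
    for nm,c,r,a,b in(('mould',(.51,-.147),.05,.07,.095),('head',(.57,.235),.085,.068,.085),('big',(.5,-.26),.06,.08,.105),('pan',(.57,.235),.18,.042,.054)):
        P=rim(W,c,r,a,b)
        if nm=='mould': P=P[P[:,2]>np.percentile(P[:,2],60)-.004]
        print(n,nm,len(P),'z',np.percentile(P[:,2],[10,50,90]).round(4) if len(P) else '', 'mid',((P.min(0)+P.max(0))/2).round(4),'ext',(np.ptp(P,axis=0)).round(3),'fit',np.round(fitc(P)[0],4))
E
```

```text
scene mould 300 z [0.0807 0.0832 0.0849] mid [ 0.5119 -0.1367  0.083 ] ext [0.065 0.066 0.008] fit [ 0.5127 -0.1351  0.0277]
scene head 2414 z [0.0728 0.0753 0.0768] mid [0.5498 0.2269 0.0738] ext [0.121 0.119 0.011] fit [0.5522 0.2281 0.0466]
scene big 559 z [0.0827 0.0911 0.0937] mid [ 0.493  -0.2639  0.0884] ext [0.091 0.092 0.017] fit [ 0.495  -0.2618  0.04  ]
scene pan 2796 z [0.0431 0.0468 0.0489] mid [0.5702 0.226  0.048 ] ext [0.341 0.298 0.012] fit [0.5511 0.2274 0.1429]
top mould 455 z [0.0805 0.0826 0.0844] mid [ 0.5133 -0.137   0.0828] ext [0.065 0.066 0.008] fit [ 0.5125 -0.1364  0.0279]
top head 2020 z [0.0722 0.0746 0.0765] mid [0.551  0.2264 0.0741] ext [0.12  0.12  0.012] fit [0.5497 0.2254 0.0466]
top big 863 z [0.0864 0.0911 0.0932] mid [ 0.4935 -0.265   0.0881] ext [0.09  0.091 0.016] fit [ 0.4931 -0.2636  0.04  ]
top pan 2157 z [0.0431 0.0464 0.0487] mid [0.5709 0.2267 0.048 ] ext [0.336 0.295 0.012] fit [0.5505 0.2259 0.1432]
```

```bash
cat > p.py <<'E'
import sys
from h import *
def delta(tx,ty,tz,yaw=90):
    s=arm.get_state(); M=R.from_rotvec(s['eef_rot']).as_matrix(); d=M.T@(np.array([tx,ty,tz])-s['position'])*1e3
    c,sn=np.cos(np.radians(yaw)),np.sin(np.radians(yaw))
    G=np.array([[c,sn,0],[sn,-c,0],[0,0,-1]])
    print('t',s['time_s'],'pos',s['position'].round(4),'delta mm',d.round(1),'turn',R.from_matrix(M.T@G).as_rotvec().round(4),'F',s['contact_force'].round(2),'gap',round(s['finger_gap'],3))
if __name__=='__main__': delta(*map(float,sys.argv[1:]))
E
python3 - <<'E'
import numpy as np
d=np.array([.5126-.2164,-.1367+.6122])*1e3/12
for k in range(12):
    t=np.radians(19.5+min(k+.5,9)*7.83); print([round(float(d@[np.cos(t),np.sin(t)])),round(float(d@[np.sin(t),-np.cos(t)]))])
E
python3 p.py .5126 -.1367 .17
```

```text
[38, -27]
[42, -21]
[44, -15]
[46, -9]
[47, -3]
[47, 4]
[46, 10]
[44, 16]
[41, 22]
[40, 25]
[40, 25]
[40, 25]
t 0.7 pos [ 0.2167 -0.6128  0.1738] delta mm [ 437.7 -350.3    3.8] turn [ 0.     -0.     -1.2309] F [ 0.16 -0.14  0.7 ] gap 1.001
```

Request:
carry_out --pt "38 -27 0 0 0 -0.137 1" --pt "42 -21 0 0 0 -0.137 1" --pt "44 -15 0 0 0 -0.137 1" --pt "46 -9 0 0 0 -0.137 1" --pt "47 -3 0 0 0 -0.137 1" --pt "47 4 0 0 0 -0.137 1" --pt "46 10 0 0 0 -0.137 1" --pt "44 16 0 0 0 -0.137 1" --pt "41 22 0 0 0 -0.137 1" --pt "40 25 0 0 0 0 1" --force 20

```text
time_s: 1.7
position: [0.4855, -0.2224, 0.1723]
eef_rot: [2.174, 2.257, -0.011]
contact_force: [0.3, -0.4, 0.3]
finger_gap: 1.001
```

```bash
python3 p.py .5126 -.1367 .17
```

```text
t 1.7 pos [ 0.4855 -0.2224  0.1723] delta mm [84.6 30.2  1.4] turn [0.0006 0.0107 0.0372] F [ 0.28 -0.4   0.3 ] gap 1.001
```

Request:
carry_out --pt "42 15 0 0 0.01 0.037 1" --pt "41 14 0 0 0 0 1" --pt "0 0 0 0 0 0 1"

```text
time_s: 2.0
position: [0.5183, -0.1273, 0.1729]
eef_rot: [2.209, 2.231, 0.011]
contact_force: [0.2, 0.4, 0.1]
finger_gap: 0.997
```

Run:
```python
from h import *
import p
p.delta(.5126,-.1367,.17)
pc,d,s=snap('wrist','w1'); W=cloud('wrist',d,s)
print(arm.find_in('wrist','mould'))
P=rim(W,(.5126,-.1367),.05,.075,.09); print(np.percentile(P[:,2],[10,50,90]),'mid',(P.min(0)+P.max(0))/2,np.ptp(P,axis=0),fitc(P))
```

```text
t 2.0 pos [ 0.5183 -0.1273  0.1729] delta mm [-9.4 -5.8  2.8] turn [ 0.0059 -0.0037  0.0098] F [0.23 0.41 0.09] gap 0.997
[{'uv': [438.8, 285.1], 'p': 0.97}, {'uv': [97.1, 267.9], 'p': 0.67}, {'uv': [273.2, 203.7], 'p': 0.6}, {'uv': [113.7, 187.3], 'p': 0.59}]
[0.08108062 0.08385821 0.08491626] mid [ 0.51453844 -0.1379021   0.08050865] [0.06497928 0.06562477 0.0110069 ] (array([ 0.51442354, -0.13649876,  0.02747049]), np.float64(0.0034308357750928217))
```

View pics/w1.png

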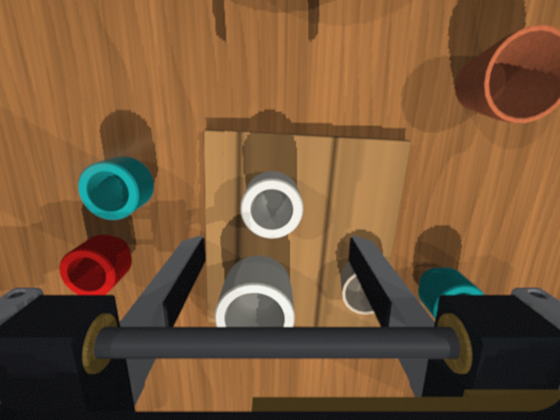

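Wrist view: the mould's rim is at (272,206), well between the fingers. Fits put it at x 0.513–0.5145 and y -0.137, with the top at 0.083, as expected. I'll descend in two stages.

Request:
carry_out --pt "-10 -5 20 0.006 -0.004 0.01 1" --pt "0 0 30 0 0 0 1" --pt "0 0 0 0 0 0 1"

```text
time_s: 2.4
position: [0.5101, -0.151, 0.1222]
eef_rot: [2.234, 2.201, -0.012]
contact_force: [-0.7, -0.2, -0.2]
finger_gap: 0.998
```

```bash
python3 p.py .5138 -.137 .048
```

```text
t 2.4 pos [ 0.5101 -0.151   0.1222] delta mm [14.7  3.6 74.1] turn [-0.0015  0.0091 -0.015 ] F [-0.74 -0.2  -0.22] gap 0.998
```

Request:
carry_out --pt "0 0 0 0 0 0 1"

```text
time_s: 2.5
position: [0.5098, -0.1528, 0.1226]
eef_rot: [2.237, 2.198, -0.013]
contact_force: [0.4, -0.8, 0.2]
finger_gap: 0.999
```

Request:
carry_out --pt "0 0 0 0 0 0 1"

```text
time_s: 2.6
position: [0.5097, -0.154, 0.1233]
eef_rot: [2.238, 2.195, -0.013]
contact_force: [0.5, 0.1, 0.4]
finger_gap: 1.002
```

```bash
python3 p.py .5138 -.137 .048
```

```text
t 2.6 pos [ 0.5097 -0.154   0.1233] delta mm [17.9  3.9 75.1] turn [-0.0015  0.0104 -0.0194] F [0.53 0.09 0.43] gap 1.002
```

Request:
carry_out --pt "18 4 25 -0.0015 0.01 -0.019 1" --pt "0 0 0 0 0 0 1"

```text
time_s: 2.8
position: [0.516, -0.1383, 0.1004]
eef_rot: [2.221, 2.215, 0.003]
contact_force: [-0.5, -0.2, -0.4]
finger_gap: 0.997
```

```bash
python3 p.py .5138 -.137 .048
```

```text
t 2.8 pos [ 0.516  -0.1383  0.1004] delta mm [ 1.4 -2.5 52.4] turn [ 0.005   0.0022 -0.0028] F [-0.48 -0.18 -0.45] gap 0.997
```

Request:
carry_out --pt "1 -2 15 0.005 0.002 -0.003 1" --pt "0 0 15 0 0 0 1"

```text
time_s: 3.0
position: [0.517, -0.1395, 0.073]
eef_rot: [2.218, 2.215, 0.004]
contact_force: [0.1, -0.1, 0.3]
finger_gap: 1.001
```

```bash
python3 p.py .5138 -.137 .048
```

```text
t 3.0 pos [ 0.517  -0.1395  0.073 ] delta mm [ 2.6 -3.4 25. ] turn [ 0.0066  0.0031 -0.0011] F [ 0.14 -0.09  0.34] gap 1.001
```

Request:
carry_out --pt "3 -4 12 0.007 0.003 0 1" --pt "0 0 10 0 0 0 1"

```text
time_s: 3.2
position: [0.5129, -0.1378, 0.0502]
eef_rot: [2.224, 2.218, -0.002]
contact_force: [-0.2, 0.9, -0.0]
finger_gap: 1.002
```

```bash
python3 p.py .5138 -.137 .048
```

```text
t 3.2 pos [ 0.5129 -0.1378  0.0502] delta mm [0.8 0.9 2.2] turn [-0.0003  0.001  -0.0027] F [-0.23  0.88 -0.03] gap 1.002
```

Request:
carry_out --pt "1 1 2 0 0.001 -0.003 0.62" --pt "0 0 0 0 0 0 0.62" --pt "0 0 0 0 0 0 0.5" --pt "0 0 0 0 0 0 0.5" --force 30

```text
time_s: 3.6
position: [0.5135, -0.1372, 0.0474]
eef_rot: [-2.22, -2.221, 0.002]
contact_force: [0.1, 0.2, -1.4]
finger_gap: 0.696
```

Run:
```python
from h import *
import p
p.delta(.5138,-.137,.048)
pc,d,s=snap('wrist','w2'); W=cloud('wrist',d,s)
P=rim(W,(.5126,-.1367),.05,.075,.09); print(np.percentile(P[:,2],[10,50,90]),'mid',(P.min(0)+P.max(0))/2,np.ptp(P,axis=0),fitc(P))
```

```text
t 3.6 pos [ 0.5135 -0.1372  0.0474] delta mm [ 0.2  0.3 -0.6] turn [-0.0018  0.0002  0.0002] F [ 0.07  0.16 -1.41] gap 0.696
[0.07978564 0.08382479 0.08485757] mid [ 0.51493818 -0.1378157   0.0824586 ] [0.08870407 0.06625203 0.01491302] (array([ 0.51454399, -0.13542715,  0.02755554]), np.float64(0.003923361469519237))
```

View pics/w2.png

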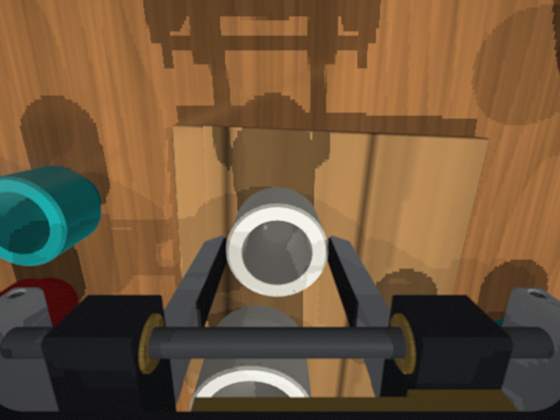

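Gap 0.696 × 94 mm ≈ 65.4 mm, so the collar is gripped. In the picture it sits centred between the fingers at (276,250). Lifting.

Request:
carry_out --pt "0 0 -15 0 0 0 0.5" --pt "0 0 -35 0 0 0 0.5" --pt "0 0 -35 0 0 0 0.5" --pt "0 0 -25 0 0 0 0.5" --pt "0 0 0 0 0 0 0.5" --pt "0 0 0 0 0 0 0.5"

```text
time_s: 4.25
position: [0.5113, -0.1369, 0.1599]
eef_rot: [-2.218, -2.218, 0.006]
contact_force: [-1.1, 0.2, -3.4]
finger_gap: 0.685
```

```bash
python3 p.py .551 .227 .17
```

```text
t 4.25 pos [ 0.5113 -0.1369  0.1599] delta mm [363.9  39.8 -10.2] turn [-0.0063 -0.0006  0.0004] F [-1.15  0.18 -3.36] gap 0.685
```

Request:
carry_out --pt "20 2 -6 -0.006 0 0 0.5" --pt "35 4 -4 0 0 0 0.5" --pt "40 4 -2 0 0 0 0.5" --pt "40 5 0 0 0 0 0.5" --pt "40 5 0 0 0 0 0.5" --pt "40 5 0 0 0 0 0.5" --pt "40 5 0 0 0 0 0.5" --pt "25 3 0 0 0 0 0.5" --pt "12 1 0 0 0 0 0.5" --pt "0 0 0 0 0 0 0.5"

```text
time_s: 5.25
position: [0.5361, 0.1611, 0.1534]
eef_rot: [-2.215, -2.203, 0.036]
contact_force: [-0.4, -0.7, -2.9]
finger_gap: 0.686
```

```bash
python3 p.py .551 .227 .17
```

```text
t 5.25 pos [0.5361 0.1611 0.1534] delta mm [ 66.   14.1 -17.3] turn [-0.0282  0.004  -0.0054] F [-0.45 -0.71 -2.94] gap 0.686
```

Request:
carry_out --pt "30 7 -16 -0.028 0.004 -0.005 0.5" --pt "30 6 0 0 0 0 0.5" --pt "0 0 0 0 0 0 0.5" --pt "0 0 0 0 0 0 0.5"

```text
time_s: 5.65
position: [0.5488, 0.2115, 0.165]
eef_rot: [2.23, 2.209, -0.018]
contact_force: [0.1, -0.8, -3.1]
finger_gap: 0.687
```

Run:
```python
from h import *
import p
p.delta(.551,.227,.17)
pc,d,s=snap('wrist','w3'); W=cloud('wrist',d,s)
for nm,r,a,b in(('head',.085,.068,.082),('mould',.05,s['position'][2]+.02,s['position'][2]+.05)):
    P=rim(W,(.551,.227),r,a,b); print(nm,len(P),np.percentile(P[:,2],[10,50,90]),'mid',(P.min(0)+P.max(0))/2,np.ptp(P,axis=0),fitc(P))
p.delta(.551,.227,.17)
```

```text
t 5.65 pos [0.5488 0.2115 0.165 ] delta mm [15.5  2.  -5.2] turn [-0.0067  0.0099 -0.0095] F [ 0.1  -0.79 -3.11] gap 0.687
head 5837 [0.07467543 0.07601067 0.07699357] mid [0.55219062 0.23514091 0.0736089 ] [0.11897934 0.10016177 0.01114385] (array([0.5523017 , 0.22462975, 0.04728165]), np.float64(0.009342055998027834))
mould 6181 [0.19164806 0.2012484  0.20281493] mid [0.55029575 0.21110584 0.19999493] [0.08815197 0.06600494 0.02998321] (array([0.55003234, 0.21485556, 0.02750904]), np.float64(0.004477203435263822))
t 5.7 pos [0.5486 0.2116 0.1649] delta mm [15.3  2.2 -5.3] turn [-0.007   0.0094 -0.0097] F [-0.17  0.33 -2.54] gap 0.689
```

View pics/w3.png

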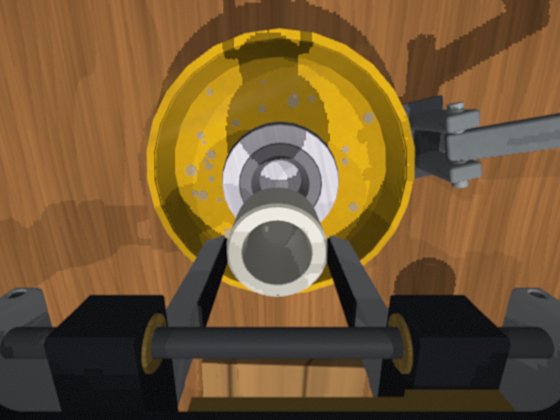

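Wrist view: the held mould's rim is at (277,250), with the head behind it at about (280,170). I fit the head's and pan's outer outlines from this view for an offset relative to the mould.

```bash
cat > rel.py <<'E'
from h import *
import sys
def circ(P,r0,inner=False):
    # outer boundary by angular bins around current centre, fit with radius free & fixed
    c=np.array([.551,.227])
    for _ in range(5):
        a=np.arctan2(P[:,1]-c[1],P[:,0]-c[0]); r=np.hypot(P[:,0]-c[0],P[:,1]-c[1])
        B=[]
        for k in np.linspace(-np.pi,np.pi,121)[:-1]:
            m=(a>=k)&(a<k+2*np.pi/120)
            if m.sum()<3: continue
            q=np.where(m)[0]; i=q[np.argsort(r[q])[-2]]
            if abs(r[i]-r0)<.006: B.append(P[i,:2])
        B=np.array(B)
        f=lambda x:np.hypot(B[:,0]-x[0],B[:,1]-x[1])-x[2]
        x=least_squares(f,[*c,r0],loss='soft_l1',f_scale=.0007).x; c=x[:2]
    return x.round(4),len(B)
if __name__=='__main__':
    z=np.load('pics/'+sys.argv[1]+'.npz'); n=sys.argv[2]
    s=dict(position=z['pos'],eef_rot=z['rot']); W=cloud(n,z['d'],s)
    print('head',circ(rim(W,(.551,.227),.075,.068,.082),.0615))
    print('pan',circ(rim(W,(.551,.227),.165,.040,.053),.148))
E
for a in "w3 wrist" "top1 top" "scene1 scene"; do echo $a; python3 rel.py $a; done
```

```text
w3 wrist
head (array([0.5524, 0.2261, 0.0589]), 87)
pan (array([0.5524, 0.2255, 0.1482]), 99)
top1 top
head (array([0.5499, 0.2257, 0.0577]), 118)
pan (array([0.5506, 0.2265, 0.1476]), 115)
scene1 scene
head (array([0.5508, 0.2274, 0.0582]), 117)
pan (array([0.5497, 0.2269, 0.1477]), 120)
```

Request:
carry_out --pt "15 2 10 -0.007 0.01 -0.01 0.5" --pt "0 0 15 0 0 0 0.5" --pt "0 0 0 0 0 0 0.5"

```text
time_s: 6.0
position: [0.551, 0.2226, 0.1373]
eef_rot: [2.226, 2.216, -0.002]
contact_force: [-0.7, -0.3, -2.1]
finger_gap: 0.684
```

```bash
python3 p.py .5507 .2264 .105
```

```text
t 6.0 pos [0.551  0.2226 0.1373] delta mm [ 3.8 -0.3 32.2] turn [-0.0005  0.0011 -0.0047] F [-0.65 -0.26 -2.06] gap 0.684
```

Request:
carry_out --pt "4 0 14 0 0.001 -0.005 0.5" --pt "0 0 12 0 0 0 0.5" --pt "0 0 0 0 0 0 0.5"

```text
time_s: 6.3
position: [0.551, 0.2262, 0.1088]
eef_rot: [-2.222, -2.22, 0.001]
contact_force: [-0.6, -1.6, -2.6]
finger_gap: 0.685
```

```bash
python3 p.py .5507 .2264 .105
```

```text
t 6.3 pos [0.551  0.2262 0.1088] delta mm [ 0.2 -0.3  3.8] turn [-0.0009 -0.0001 -0.0005] F [-0.63 -1.57 -2.58] gap 0.685
```

Request:
carry_out --pt "0 0 5 -0.001 0 0 0.5" --pt "0 0 4 0 0 0 0.5"

```text
time_s: 6.5
position: [0.5514, 0.2265, 0.0993]
eef_rot: [2.222, 2.221, 0.001]
contact_force: [0.0, 0.1, -2.7]
finger_gap: 0.684
```

```bash
python3 p.py .5507 .2264 .095
```

```text
t 6.5 pos [0.5514 0.2265 0.0993] delta mm [-0.1 -0.7  4.3] turn [ 0.0008 -0.0004 -0.0005] F [ 0.04  0.1  -2.73] gap 0.684
```

Request:
carry_out --pt "0 -0.7 3 0.001 0 0 0.5" --pt "0 0 2 0 0 0 0.5"

```text
time_s: 6.7
position: [0.5508, 0.2265, 0.094]
eef_rot: [-2.222, -2.221, -0.001]
contact_force: [0.2, -0.2, -3.1]
finger_gap: 0.689
```

```bash
python3 p.py .5507 .2264 .09
```

```text
t 6.7 pos [0.5508 0.2265 0.094 ] delta mm [-0.2 -0.1  4. ] turn [ 0.0001 -0.0006 -0.0005] F [ 0.24 -0.22 -3.07] gap 0.689
```

Below this comes contact, so I go in 1.5 mm rows, one or two per call.

Request:
carry_out --pt "0 0 1.5 0 0 0 0.5" --pt "0 0 1 0 0 0 0.5"

```text
time_s: 6.9
position: [0.5511, 0.2266, 0.0915]
eef_rot: [-2.222, -2.221, -0.002]
contact_force: [-0.8, -0.1, -3.5]
finger_gap: 0.683
```

Request:
carry_out --pt "0 0 1.5 0 0 0 0.5"

```text
time_s: 7.0
position: [0.5512, 0.2268, 0.0902]
eef_rot: [2.222, 2.221, 0.002]
contact_force: [0.2, 0.2, -3.3]
finger_gap: 0.682
```

```bash
python3 p.py .5507 .2264 .085
```

```text
t 7.0 pos [0.5512 0.2268 0.0902] delta mm [-0.4 -0.5  5.1] turn [ 0.0011 -0.001  -0.0006] F [ 0.25  0.18 -3.33] gap 0.682
```

Request:
carry_out --pt "-0.3 -0.4 1.5 0.001 -0.001 0 0.5"

```text
time_s: 7.1
position: [0.551, 0.2265, 0.0887]
eef_rot: [2.222, 2.221, 0.001]
contact_force: [0.3, -1.3, -2.3]
finger_gap: 0.687
```

Request:
carry_out --pt "0 0 1.5 0 0 0 0.5"

```text
time_s: 7.2
position: [0.5512, 0.2265, 0.0872]
eef_rot: [2.222, 2.22, 0.001]
contact_force: [0.5, 0.3, -1.2]
finger_gap: 0.69
```

Request:
carry_out --pt "0 0 1.5 0 0 0 0.5"

```text
time_s: 7.3
position: [0.5516, 0.2267, 0.0861]
eef_rot: [2.222, 2.22, 0.002]
contact_force: [-2.7, -1.3, 10.8]
finger_gap: 0.688
```

```bash
python3 p.py .5507 .2264 .083
```

```text
t 7.3 pos [0.5516 0.2267 0.0861] delta mm [-0.3 -0.9  3.1] turn [ 0.0017 -0.0005 -0.0007] F [-2.74 -1.27 10.8 ] gap 0.688
```

Contact: force went from about -2.7 to +10.8 N, a push of about 13.5 N. Fx of -2.7 says to shift slightly to -x.

Request:
carry_out --pt "0 -0.4 0.2 0.0015 0 0 0.5"

```text
time_s: 7.4
position: [0.5516, 0.2267, 0.0862]
eef_rot: [2.222, 2.22, 0.002]
contact_force: [-0.5, -0.4, -0.9]
finger_gap: 0.682
```

```bash
python3 p.py .5507 .2264 .083
```

```text
t 7.4 pos [0.5516 0.2267 0.0862] delta mm [-0.3 -0.9  3.2] turn [ 0.001  -0.0005 -0.0008] F [-0.48 -0.36 -0.86] gap 0.682
```

Request:
carry_out --pt "0 -0.3 1.1 0.001 0 0 0.5"

```text
time_s: 7.5
position: [0.5517, 0.2268, 0.0861]
eef_rot: [2.222, 2.22, 0.002]
contact_force: [-3.2, -0.8, 10.8]
finger_gap: 0.684
```

Request:
carry_out --pt "0 -0.3 1.2 0.001 0 0 0.5"

```text
time_s: 7.6
position: [0.5517, 0.2267, 0.0861]
eef_rot: [2.223, 2.22, 0.001]
contact_force: [-2.4, -1.4, 9.2]
finger_gap: 0.685
```

```bash
python3 p.py .5507 .2264 .083
```

```text
t 7.6 pos [0.5517 0.2267 0.0861] delta mm [-0.3 -1.   3.1] turn [ 0.0005 -0.0004 -0.0011] F [-2.38 -1.43  9.21] gap 0.685
```

Request:
carry_out --pt "0 -0.2 1.2 0 0 0 0.5" --pt "0 -0.2 1.2 0 0 0 0.5" --pt "0 -0.2 1.2 0 0 0 0.5" --pt "0 -0.2 1.2 0 0 0 0.5"

```text
time_s: 8.0
position: [0.5516, 0.2267, 0.0861]
eef_rot: [2.221, 2.218, 0.004]
contact_force: [-1.0, -1.8, 7.9]
finger_gap: 0.687
```

```bash
python3 - <<'E'
from h import *
import p
p.delta(.5507,.2264,.083)
pc,d,s=snap('wrist','w4'); W=cloud('wrist',d,s)
z=s['position'][2]
P=rim(W,(.5515,.227),.036,z+.03,z+.045); print('top',np.median(P[:,2]),(P.min(0)+P.max(0))/2)
x,y,zz=P.T; A=np.c_[x-.5515,y-.227,np.ones(len(x))]; q=P[:,2]>np.median(zz)-.004
print(np.linalg.lstsq(A[q],zz[q],rcond=None)[0])
p.delta(.5507,.2264,.083)
E
python3 rel.py w4 wrist
```

```text
t 8.0 pos [0.5516 0.2267 0.0861] delta mm [-0.4 -1.   3.1] turn [ 0.0036 -0.     -0.0015] F [-1.   -1.83  7.86] gap 0.687
top 0.12264063067751926 [0.55169031 0.22614374 0.12355262]
[ 0.00098793 -0.00095488  0.12262807]
t 8.05 pos [0.5516 0.2267 0.0861] delta mm [-0.3 -1.   3.1] turn [ 0.0036 -0.     -0.0015] F [-1.57 -0.93  7.13] gap 0.691
head (array([0.5525, 0.2263, 0.0591]), 82)
pan (array([0.5524, 0.2258, 0.1483]), 80)
```

View pics/w4.png

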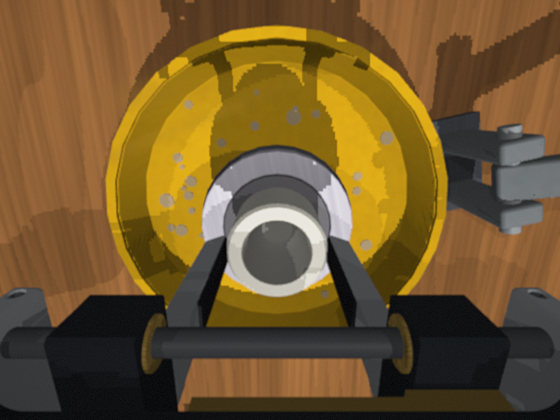

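The mould sits centred and level: rim at (277,250), tilt about 0.001 rad, underside about 17.5–18 mm below the rim. One more hold at about 12–13 N to be sure.

Request:
carry_out --pt "0 -0.2 1.3 0.003 0 0 0.5" --pt "0 -0.2 1.3 0 0 0 0.5" --pt "0 -0.2 1.3 0 0 0 0.5" --pt "0 -0.2 1.4 0 0 0 0.5"

```text
time_s: 8.45
position: [0.5517, 0.2267, 0.0861]
eef_rot: [2.221, 2.217, 0.004]
contact_force: [-2.1, -1.1, 9.5]
finger_gap: 0.689
```

```bash
python3 p.py .5507 .2264 .083
```

```text
t 8.45 pos [0.5517 0.2267 0.0861] delta mm [-0.3 -1.   3.1] turn [ 0.0038  0.0005 -0.0018] F [-2.09 -1.15  9.47] gap 0.689
```

Now the rock: lean toward tool +y, pivoting about (0, 30, 11) mm in the tool frame. Per 2° that is roughly +0.45 mm y and -1.05 mm z. I add a slight downward bias to keep contact.

Request:
carry_out --pt "0 0.4 -0.8 0.035 0 0 0.5"

```text
time_s: 8.55
position: [0.5516, 0.2271, 0.0876]
eef_rot: [-2.206, -2.206, 0.034]
contact_force: [1.1, 0.2, -3.3]
finger_gap: 0.685
```

```bash
python3 p.py .5517 .2267 .0861
```

```text
t 8.55 pos [0.5516 0.2271 0.0876] delta mm [-0.4  0.1  1.5] turn [-0.0307  0.0005 -0.0002] F [ 1.1   0.2  -3.27] gap 0.685
```

Request:
carry_out --pt "0 0.7 0.2 0.037 0 0 0.5"

```text
time_s: 8.65
position: [0.5522, 0.2272, 0.0879]
eef_rot: [-2.186, -2.187, 0.075]
contact_force: [0.1, 0.8, -2.5]
finger_gap: 0.69
```

```bash
python3 p.py .5525 .2267 .0881
```

```text
t 8.65 pos [0.5522 0.2272 0.0879] delta mm [-0.5  0.3 -0.2] turn [-0.0685  0.0004  0.0003] F [ 0.09  0.77 -2.48] gap 0.69
```

Request:
carry_out --pt "0 0.5 -0.2 0.036 0 0 0.5"

```text
time_s: 8.75
position: [0.5525, 0.227, 0.0881]
eef_rot: [-2.167, -2.168, 0.116]
contact_force: [0.1, -0.1, -1.0]
finger_gap: 0.684
```

```bash
python3 p.py .553 .2267 .0892
```

```text
t 8.75 pos [0.5525 0.227  0.0881] delta mm [-0.3  0.4 -1.1] turn [-0.1061  0.0006  0.0006] F [ 0.14 -0.12 -0.96] gap 0.684
```

Request:
carry_out --pt "0 0 0.5 0.005 0 0 0.5"

```text
time_s: 8.85
position: [0.5526, 0.2268, 0.0878]
eef_rot: [-2.164, -2.163, 0.123]
contact_force: [-1.4, -1.1, 5.8]
finger_gap: 0.688
```

Request:
carry_out --pt "0 0 0.5 0 0 0 0.5" --pt "0 0 0.5 0 0 0 0.5"

```text
time_s: 9.05
position: [0.5525, 0.2268, 0.0879]
eef_rot: [-2.165, -2.163, 0.122]
contact_force: [-1.0, -1.4, 4.1]
finger_gap: 0.689
```

Run:
```python
from h import *
import p
p.delta(.5517,.2267,.0861)
pc,d,s=snap('wrist','w5'); W=cloud('wrist',d,s)
P=rim(W,(.5555,.227),.036,.115,.135)
z=P[:,2]; q=np.ones(len(P),bool)
A=np.c_[P[:,0]-.5555,P[:,1]-.227,np.ones(len(P))]
for _ in range(8):
    k=np.linalg.lstsq(A[q],z[q],rcond=None)[0]; e=z-A@k; q=abs(e)<.0025
print('tilt plane',k,q.sum())
p.delta(.5517,.2267,.0861)
```

```text
t 9.05 pos [0.5525 0.2268 0.0879] delta mm [-0.1 -0.6  1.8] turn [-0.112   0.0005 -0.0013] F [-0.99 -1.44  4.13] gap 0.689
tilt plane [-0.11169959 -0.00427613  0.12435163] 4269
t 9.1 pos [0.5525 0.2268 0.0878] delta mm [-0.1 -0.6  1.8] turn [-0.1119  0.0006 -0.0011] F [-0.97 -0.47  4.21] gap 0.688
```

View pics/w5.png

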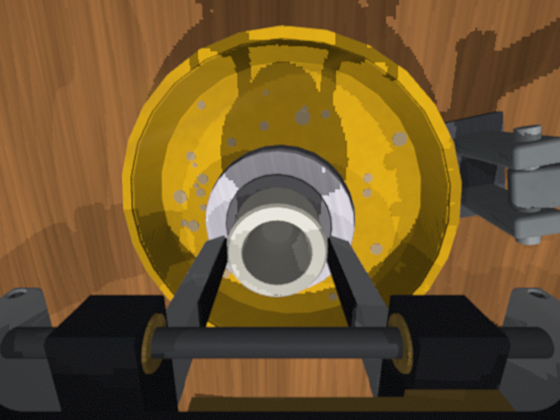

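The rim plane tilts 0.112 rad (6.4°), with about 6 N of contact in the seat, held 0.3 s. Righting it stepwise.

Request:
carry_out --pt "0 -0.2 0.2 -0.038 0 -0.001 0.5"

```text
time_s: 9.2
position: [0.5523, 0.2268, 0.0875]
eef_rot: [-2.185, -2.182, 0.081]
contact_force: [-0.6, 0.8, -1.6]
finger_gap: 0.687
```

Request:
carry_out --pt "0 -0.2 0.3 -0.037 0 0 0.5"

```text
time_s: 9.3
position: [0.5519, 0.2268, 0.0868]
eef_rot: [-2.205, -2.202, 0.039]
contact_force: [-0.3, -0.5, -2.6]
finger_gap: 0.687
```

```bash
python3 p.py .5517 .2267 .0861
```

```text
t 9.3 pos [0.5519 0.2268 0.0868] delta mm [-0.1 -0.2  0.7] turn [-0.0356 -0.     -0.0013] F [-0.26 -0.51 -2.6 ] gap 0.687
```

Request:
carry_out --pt "0 -0.2 0.3 -0.035 0 -0.001 0.5"

```text
time_s: 9.4
position: [0.5516, 0.2268, 0.0862]
eef_rot: [2.221, 2.221, 0.002]
contact_force: [0.0, -0.5, 0.1]
finger_gap: 0.685
```

Request:
carry_out --pt "0 0 0.4 0 0 0 0.5"

```text
time_s: 9.5
position: [0.5515, 0.2269, 0.0862]
eef_rot: [2.218, 2.221, 0.004]
contact_force: [0.0, -1.7, 2.1]
finger_gap: 0.689
```

```bash
python3 p.py .5517 .2267 .0861
```

```text
t 9.5 pos [0.5515 0.2269 0.0862] delta mm [-0.2  0.2  0.1] turn [ 0.0033 -0.0001  0.0014] F [ 0.05 -1.66  2.07] gap 0.689
```

Press home again at about 12 N, keeping it square.

Request:
carry_out --pt "0 0 1.1 0.003 0 0 0.5" --pt "0 0 1.2 0 0 0 0.5" --pt "0 0 1.2 0 0 0 0.5"

```text
time_s: 9.8
position: [0.5517, 0.2269, 0.0861]
eef_rot: [2.22, 2.222, -0.002]
contact_force: [-3.6, -2.3, 10.6]
finger_gap: 0.686
```

```bash
cat > tilt.py <<'E'
from h import *
import p,sys
p.delta(.5517,.2267,.0861)
pc,d,s=snap('wrist',sys.argv[1]); W=cloud('wrist',d,s)
P=rim(W,(.5525,.227),.036,.115,.135)
z=P[:,2]; q=abs(z-np.median(z))<.01
A=np.c_[P[:,0]-.5525,P[:,1]-.227,np.ones(len(P))]
for _ in range(8):
    k=np.linalg.lstsq(A[q],z[q],rcond=None)[0]; e=z-A@k; q=abs(e)<.0025
print('tilt plane',k,q.sum(),'mid',(P[q].min(0)+P[q].max(0))/2,np.ptp(P[q],axis=0))
E
python3 tilt.py w6; python3 rel.py w6 wrist
```

```text
t 9.8 pos [0.5517 0.2269 0.0861] delta mm [-0.2  0.  -0. ] turn [-0.0007  0.0008  0.0009] F [-3.6  -2.31 10.55] gap 0.686
tilt plane [ 0.00017282 -0.00754734  0.12262849] 4258 mid [0.55243312 0.22620116 0.12254101] [0.06903623 0.06603688 0.00522085]
head (array([0.5526, 0.2263, 0.0591]), 82)
pan (array([0.5526, 0.2258, 0.1483]), 81)
```

Level and centred again. Unload, open, and check before lifting.

Request:
carry_out --pt "0 0 0 0 0 0 0.5" --pt "0 0 0 0 0 0 0.8" --pt "0 0 0 0 0 0 0.95" --pt "0 0 0 0 0 0 0.95"

```text
time_s: 10.25
position: [0.5523, 0.2274, 0.0857]
eef_rot: [-2.22, -2.22, 0.002]
contact_force: [0.3, 0.2, -0.2]
finger_gap: 0.905
```

```bash
python3 tilt.py w7; python3 rel.py w7 wrist
```

```text
t 10.25 pos [0.5523 0.2274 0.0857] delta mm [-0.7 -0.6 -0.4] turn [-0.0026 -0.0004 -0.0002] F [ 0.31  0.22 -0.18] gap 0.905
tilt plane [-0.00119997 -0.00579551  0.12267015] 4199 mid [0.55261881 0.22614464 0.12261074] [0.06553235 0.06583345 0.00516929]
head (array([0.5525, 0.2263, 0.0591]), 93)
pan (array([0.5525, 0.2259, 0.1482]), 82)
```

View pics/w7.png

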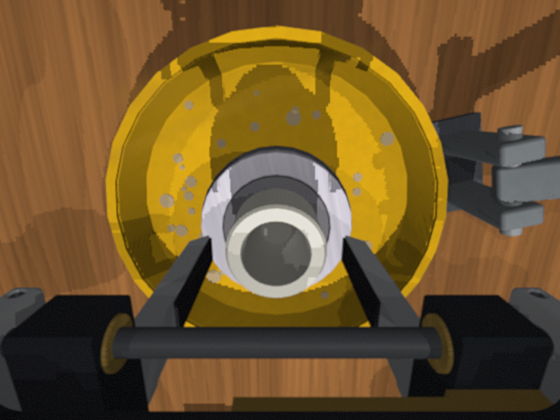

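The fingers stand clear on both sides. The mould's rim (277,250) is unchanged and its centre is within 0.2 mm of the head's. Lifting straight up.

Request:
carry_out --pt "0 -0.6 -10 -0.002 0 0 0.95" --pt "0 0 -20 0 0 0 0.95" --pt "0 0 -30 0 0 0 0.95" --pt "0 0 -35 0 0 0 0.95" --pt "0 0 -30 0 0 0 0.95" --pt "0 0 0 0 0 0 0.95" --pt "0 0 0 0 0 0 0.95"

```text
time_s: 11.0
position: [0.5509, 0.2279, 0.2179]
eef_rot: [-2.22, -2.221, -0.0]
contact_force: [-0.4, -0.5, -0.2]
finger_gap: 0.949
```

```bash
python3 tilt.py w8; python3 rel.py w8 wrist
python3 - <<'E'
from h import *
for n in('scene','top'):
    p,d,s=snap(n,n+'9'); W=cloud(n,d); W0=cloud(n,np.load(f'pics/{n}1.npz')['d'])
    for nm,c,r,a,b in(('big',(.5,-.26),.06,.08,.105),('cup',(.635,-.26),.045,.035,.075),('pot',(.78,-.01),.06,.05,.09)):
        for X in(W0,W):
            P=rim(X,c,r,a,b); print(n,nm,len(P),((P.min(0)+P.max(0))/2).round(3) if len(P) else '')
E
```

```text
t 11.0 pos [0.5509 0.2279 0.2179] delta mm [ -1.4   0.9 131.8] turn [-0.001  -0.0011  0.0008] F [-0.41 -0.5  -0.24] gap 0.949
tilt plane [-0.00112531 -0.00665084  0.12271095] 1608 mid [0.55267595 0.22555893 0.1225953 ] [0.06547925 0.06577753 0.00490844]
head (array([0.5523, 0.226 , 0.0588]), 120)
pan (array([0.5523, 0.2255, 0.1481]), 105)
scene big 559 [ 0.493 -0.264  0.088]
scene big 560 [ 0.494 -0.264  0.089]
scene cup 443 [ 0.63  -0.251  0.049]
scene cup 449 [ 0.63 -0.25  0.05]
scene pot 805 [ 0.761 -0.002  0.065]
scene pot 804 [ 0.761 -0.003  0.064]
top big 863 [ 0.493 -0.265  0.088]
top big 866 [ 0.494 -0.265  0.088]
top cup 376 [ 0.632 -0.25   0.05 ]
top cup 384 [ 0.632 -0.251  0.049]
top pot 476 [ 0.762 -0.003  0.064]
top pot 473 [ 0.762 -0.003  0.064]
```

View pics/w8.png

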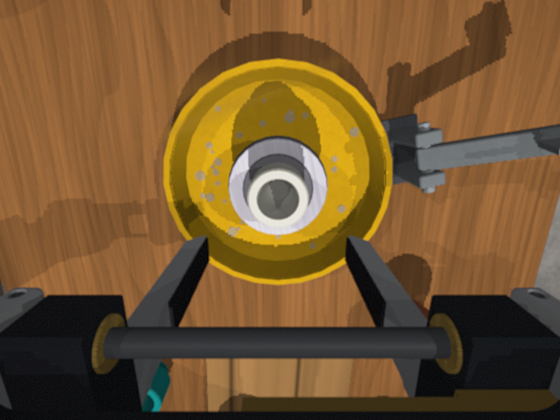

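View pics/scene9.png

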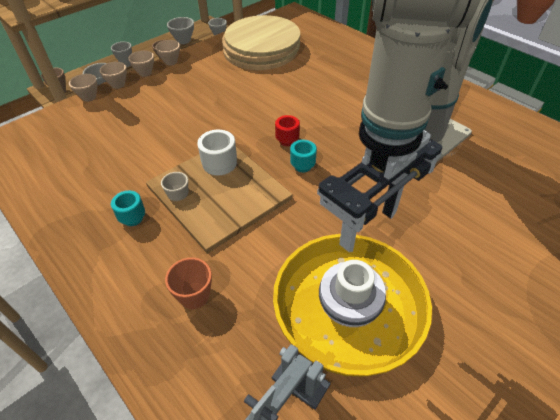

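The mould stands upright and centred in the head (wrist (277,197), scene (355,280)). Nothing else has moved and the arm is clear, so I hand in.

```bash
python3 -c "
from cell import arm
print(arm.hand_in())"
```

```text
the job is handed in; nothing more can be done
None
```

I set the white mould into the cup head's seat, pressed it home, rocked it, righted it, pressed it home again and let go. The job is handed in at about 11 s of the 54 s allowed; the hand-in gave no verdict.

- **Pressing:** I felt contact and held a push of about 10–13 N for well over 0.3 s. The highest push I read was about 14 N.
- **Rocking:** The rim tilted 0.112 rad (6.4°) with about 6–7 N of push still in the seat, held for 0.3 s. It came back without wedging, and I pressed it home at about 13 N.
- **Final position:** The rim is within about 0.5 mm of the head's centre, and the underside is about 17–18 mm below the head's rim.
- **Final tilt:** The last fits gave about 0.007 rad, against 0.001 rad from a different fit earlier. Both are inside the 0.025 rad limit, and I put the gap down to depth noise.
- **Other things:** The big mould, tea cup and pot are unmoved to about 1 mm. The gripper is open and well above the mould.

The wrist camera read about 1–1.5 mm more in x than the arm and the fixed cameras. I corrected for this by measuring the mould and the head in the same picture.

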